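# Crumb tray on, chute slide held open

## Robot

A 7-joint arm with a two-finger parallel gripper is mounted at the origin on a cart in front of the work surface, level with it; the furniture and walls round the work are solid. World frame = base frame: x ahead of the robot, y to its left, z up, the work surface at z = 0. Lengths are in m, angles in rad, forces in N, time in s.
With the tool pointing down it reaches from about 0.4 to 0.85 m from the base axis. Payload 10.4 kg.
Tool frame: the origin (TCP) lies between the finger pads; the fingertips stand 17 mm ahead of it and the grasp point (between the pads) lies 2 mm behind it; z points along the fingers, y is the line along which they close (so a half turn about z gives the same grasp; the last joint's range is limited). The gripper opens to 85 mm and grips with 20 to 120 N. Pads are 22 mm wide; open, the fingers measure 114 mm over their backs; the gripper's body (76 mm by 85 mm) begins 54 mm behind the grasp point. The pads swing forward as they close: fully open they stand 13 mm farther back than shut.
Start: joints at [1.221, 0.332, -0.065, 1.46, 0.022, 1.35, -0.088], TCP at [0.201, -0.592, 0.248] pointing down, gripper open.
Joint ranges: [-2.6, 2.6], [-0.5, 2.12], [-1.47, 1.34], [0.16, 2.42], [-1.27, 4.41], [0.06, 2.06], [-2.6, 2.6]. Speed limits (rad/s): [2.22, 2.22, 2.79, 2.79, 3.14, 3.14, 3.14].

## Interface

Orientations are given as a unit quaternion [x, y, z, w].
In Python, from workcell import readout, imaging, manip gives the robot as it stands. The module is installed in compiled form; this text tells all that it offers.
- The arm moves only by the shell command python3 -m crank 'ROWS' [OPENING] [FORCE]. ROWS is JSON, a list of rows, each a list of 4 numbers: the shift along the tool's x, y, z as a fraction of full scale, then the turn about the tool's z as a fraction of full scale. In form: [[x, y, z, yaw], ...]. A call has 1 to 5 rows; each row is the pose to reach, as a shift and turn from the pose commanded when the call began, along the tool's axes at that moment; what a row does not reach only later rows make up. Full scale, the value 1, is 400 mm for a shift and 60 degrees for a turn. A row lasts 1/12 s, in which the tool goes at most 41.7 mm and 7.16 degrees, less where a joint would pass 70% of its speed; a pose out of reach is approached as far as the arm can. A call with a number of a shift or a turn outside -1 to 1 is refused whole. A call with a gripper value outside its range is refused whole. OPENING is the gripper command: -1 is shut, 1 is fully open, values between are in proportion, set as the call begins (- or left out, the last holds). The fingers move at their own pace and stop on an object; FORCE is the grip in N (left out, the last holds). Time passes only in rows, so rows that repeat a pose let the fingers close. It gives the time, the measured TCP pose, the force, the opening and the grip force at its end, in the units of the state.
- readout.get_obs(): the state, without advancing time (a new reading comes with each control period).
- imaging.camera(name): name is "scene" or "top"; returns a dict with "color" (400x640x3 uint8, red, green, blue), "fx", "fy", "cx", "cy" (pixels), "rvec" (rotation vector, rad) and "tvec" (3), from world to camera coordinates, as OpenCV has them. Camera axes: x right, y down, z forward; pixel columns grow to the right and rows downward; lengths in m; the calibration is good to about 2 mm. A picture is of the moment at which its call begins. There is no depth.
- manip.hand_in(): hands the job in; it is judged then, once.
The state is a dict: "clock": time; "joint_pos": joint angles; "joint_velocities": joint speeds; "tau": joint torques, N m; "position": TCP position; "ee_rot": TCP orientation; "ft_force": force on the tool from outside, world axes, zero at the start; "torque": the same for the moment, N m; "grip_width": opening from 0.0 (shut) to 1.0 (fully open); "grasp_force": force on a finger pad.
Only numpy, scipy, OpenCV 4.12 (cv2) and the standard library are available. Lean on these libraries where they do the work, as an engineer would, in place of code of your own. Each camera call takes 0.05 s, during which the arm holds its last target. There are 200 camera calls.

## Task

The muesli dispenser has been emptied and I want to brush out its chute: hang the crumb tray by its hook over the bar under the spout, let go of it, then pull the sprung slide out sideways by its bow handle until the orange line across it has just come out of the housing. Finish while still holding the slide there, because it springs shut by itself; do not open it before the tray hangs, and leave the other things on the worktop where they are.

Things in the scene. Friction and masses are not known exactly. Their poses are not given: they have to be found in the camera images.
- dispenser: grey-green muesli dispenser, clear open hopper on top, 195 x 180 x 415 mm, fixed. Origin under its centre; front (spout, bar) to its own -x, slide to its -y (right side seen from the robot). Spout reaches x = -0.11, y within 0.036, underside at z 0.18 or more. Slide housing: x -0.058 to 0.085, y -0.075 to 0.075, z 0.247 to 0.283; hopper above it, radius 73 mm at most.
- hang_bar (a point): centre of the round steel bar, 10 mm thick, along the dispenser's y below the spout, 148 mm free between its two brackets, 115 mm above the worktop; axes as the dispenser's. 30 mm free behind it (own +x). Below z = 0.076 the dispenser's front is flush with the front of the bar (bevelled back above that): the hung tray rests against it.
- crumb_tray: loose open aluminium tray, 120 x 120 x 60 mm, 3 mm walls, about 150 g, standing on the worktop. Origin at the centre of its underside; grip tab on its own -x side, hook on its own +x side. It hangs nearly level, its axes along the dispenser's.
- tray_tab (a point): centre of the free part of the tray's black upright grip tab: 10 mm thick (tray's x), 28 mm wide (tray's y), from 60 to 96 mm above the tray's underside; this point is 78 mm above the underside, 63 mm from the tray's centre towards -x.
- tray_hook (a point): middle of the hook's hollow, 67 mm from the tray's centre towards +x, 63 mm above its underside: a channel open below along the rear edge, 13.5 mm wide inside, its lip flared out below to about 22 mm; inner roof 5 mm above this point, lip 4 mm thick, its foot 21 mm below this point. When the tray hangs, this point lies at hang_bar, within about 3 mm.
- slide_grip (a point): centre of the black grip of the slide's bow handle: a bar 14 mm thick, 56 mm long along the dispenser's x, 260 mm above the worktop, on two 8 mm rods 72 mm apart; about 60 mm free between grip and the slide's lip, 85 mm between grip and housing when shut. Axes as the dispenser's; moves to the dispenser's -y as it is pulled.
- slide (a joint): how far the slide is pulled out, m: 0 shut, 0.065 at its end stop. A spring pulls it shut with 3 N at 0, 9 N at the mark. The orange line across it starts to show at the housing at 0.037 and is wholly out at 0.041: there the slide's window lies over the chute; farther out it closes again.
- mug_blue: pale mug, about 84 mm wide without its handle, 106 mm high, a bystander; origin under it.
- hopper_lid: the hopper's round wooden lid, 150 mm across, 41 mm high with its knob, lying on the worktop, a bystander; origin under its centre.
- chute_brush: flat brush with a wooden handle and a grey head, lying on the worktop, a bystander; origin under its middle.
There are look-alikes about, which are no part of the job. What is shaped like the crumb_tray but green is not meant.

How it is judged:
By the outcome, as a careful person would: the job done as asked, in the order asked, and still so for the second after the job is handed in, while the arm keeps its last pose, push and grip.
It also fails if it takes over 58 s, if anything falls off the work surface, if the arm or the gripper's body presses on something with over 40 N, if the wrist force passes 120 N, or if a joint passes its speed limit or range.

## Working session

There is one attempt and no reset: what is moved stays moved. The work goes in short steps, Python scripts to look and compute and a shell command to move; the robot and the scene stay as the last step left them, time stands still between calls to the robot, and variables do not carry over. Pictures are saved under pics/ and viewed, at most 10 in all, crops included, and the job is handed in when it is done.

```bash
mkdir -p pics; cat > h.py <<'E'
import numpy as np, cv2
from workcell import readout, imaging, manip
from scipy.spatial.transform import Rotation as R
def cam(n):
    c=imaging.camera(n); c['M']=cv2.Rodrigues(np.array(c['rvec'],float))[0]; c['t']=np.array(c['tvec'],float).ravel(); return c
def ray(c,u,v):
    d=c['M'].T@np.array([(u-c['cx'])/c['fx'],(v-c['cy'])/c['fy'],1.]); return -c['M'].T@c['t'],d
def plane(c,u,v,z):
    o,d=ray(c,u,v); return o+d*(z-o[2])/d[2]
def proj(c,p):
    q=c['M']@np.array(p,float)+c['t']; return np.array([c['fx']*q[0]/q[2]+c['cx'],c['fy']*q[1]/q[2]+c['cy']])
def two(c1,p1,c2,p2):
    o1,d1=ray(c1,*p1);o2,d2=ray(c2,*p2)
    s=np.linalg.lstsq(np.stack([d1,-d2],1),o2-o1,rcond=None)[0]
    a=o1+s[0]*d1;b=o2+s[1]*d2; return (a+b)/2,np.linalg.norm(a-b)
def save(n,f,box=None,k=1):
    im=n['color'][:,:,::-1]
    if box: im=im[box[1]:box[3],box[0]:box[2]]
    cv2.imwrite('pics/'+f,cv2.resize(im,None,fx=k,fy=k,interpolation=cv2.INTER_CUBIC))
E
python3 - <<'E'
from h import *
for n in('scene','top'):
    c=cam(n);save(c,n+'0.png');print(n,-c['M'].T@c['t'],c['fx'],c['M'][2])
o=readout.get_obs();print(o['clock'],o['position'],R.from_quat(o['ee_rot']).as_matrix())
E
```

```text
scene [-0.79952186 -0.91929527  1.21111569] 442.37246070689343 [ 0.73273523  0.37881728 -0.5653287 ]
top [-0.03613872 -0.23543673  1.58757952] 361.1134433317673 [ 0.37614221  0.01557293 -0.92643107]
0.1 [ 0.20050361 -0.59162226  0.24759567] [[ 9.47071813e-01  3.21021374e-01 -5.08588518e-04]
 [ 3.21021764e-01 -9.47071023e-01  1.22616175e-03]
 [-8.80453179e-05 -1.32453122e-03 -9.99999119e-01]]
```

View pics/scene0.png

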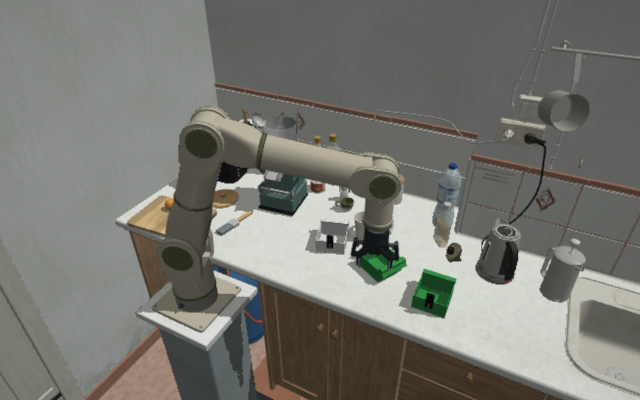

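View pics/top0.png

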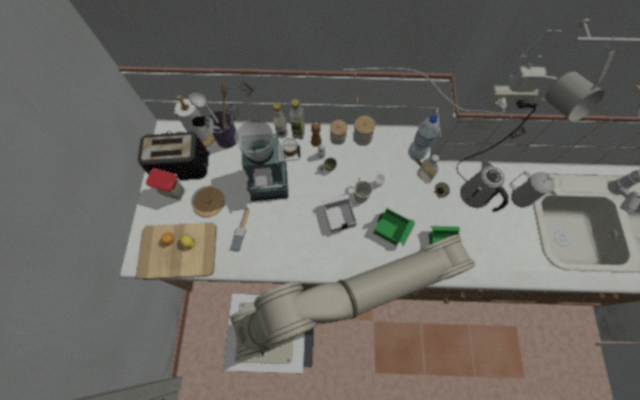

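The scene view shows the dispenser at about (283,185), the aluminium tray at (332,236), the brush at (233,222) and two green trays. In the top view the dispenser is at (265,165), the tray at (338,217) and the mug at (362,190). I'll zoom in on both.

```bash
python3 - <<'E'
from h import *
c=cam('top');save(c,'t1.png',(225,110,395,245),4.5)
d=cam('scene');save(d,'s1.png',(240,110,380,260),4)
E
```

```text
(no output)
```

View pics/t1.png

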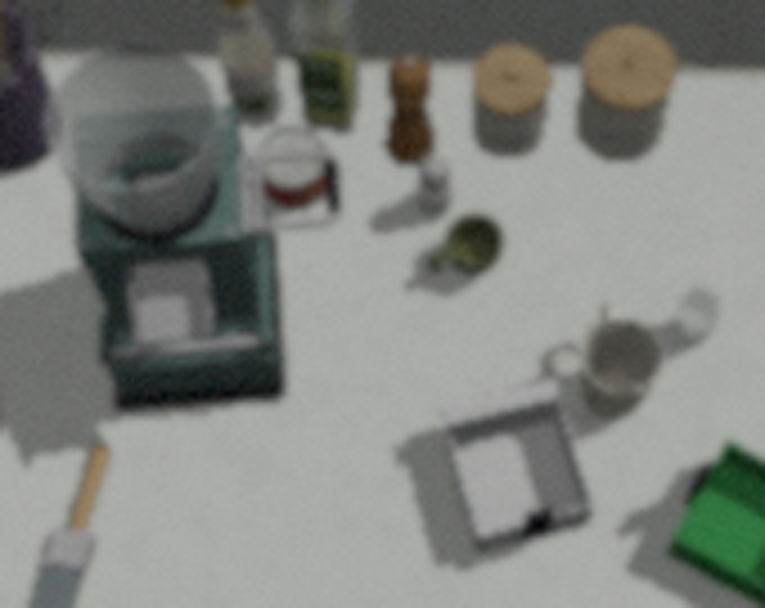

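View pics/s1.png

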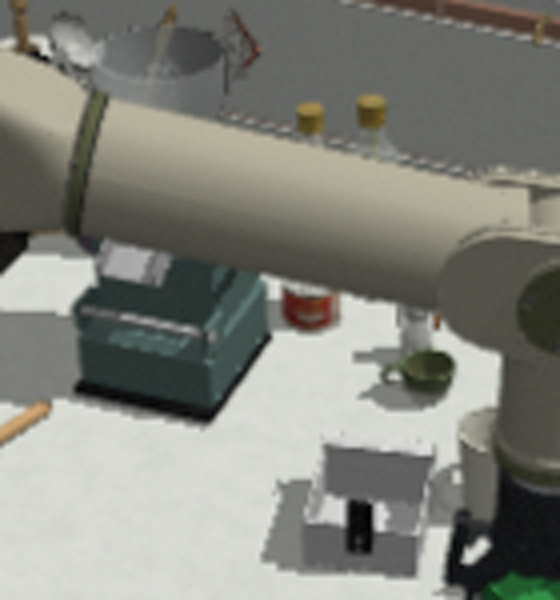

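The zoomed top crop puts the bar at crop (115,352)–(258,342), the tab at (540,520), the hook edge at (445,415)–(560,385) and the black slide grip at (333,185). The scene crop shows the bar at (82,310)–(212,337) and the tab at (358,527). Next I'll measure these.

```bash
python3 - <<'E'
from h import *
t=cam('top');s=cam('scene')
T=lambda u,v:(225+u/4.5-.5+.11,110+v/4.5-.4); S=lambda u,v:(240+u/4-.4,110+v/4-.4)
def dark(c,box,th):
    g=c['color'][box[1]:box[3],box[0]:box[2]].max(2)
    n,l,st,ce=cv2.connectedComponentsWithStats((g<th).astype(np.uint8))
    return [(st[i].tolist(),(ce[i]+box[:2]).round(2).tolist()) for i in range(1,n) if st[i][4]>4]
print('tab top',dark(t,(336,218,352,234),45)); print('tab scene',dark(s,(322,228,340,252),40))
print('grip top',dark(t,(290,140,305,160),75))
g=t['color'].max(2); print(g[142:162,288:304])
for a in [(115,352),(258,342)]: print('bar',plane(t,*T(*a),.115))
for a in [(82,310),(212,337)]: print('barS',plane(s,*S(*a),.115))
print('rim corners', [plane(t,*T(*a),.06)[:2].round(4) for a in[(450,440),(485,548),(590,518),(555,402)]])
print('rimS', [plane(s,*S(*a),.06)[:2].round(4) for a in[(303,530),(418,545)]])
for a in [(325,188),(333,165),(336,205)]: print('grip',plane(t,*T(*a),.26))
E
```

```text
tab top [([6, 7, 5, 4, 14], [344.14, 226.21])]
tab scene [([5, 7, 6, 13, 70], [329.5, 241.24])]
grip top [([6, 6, 4, 10, 22], [297.77, 150.59]), ([0, 12, 5, 4, 13], [291.54, 153.23])]
[[147 147 146 150 150 148 145 138 134 148 160 167 169 170 169 171]
 [145 142 143 142 143 143 142 137 134 140 154 162 167 169 171 170]
 [137 137 135 136 135 133 130 129 126 124 133 148 165 169 170 168]
 [129 129 130 131 128 128 124 121 114 100 102 126 153 169 168 170]
 [139 138 138 141 139 141 132 125 110  77  70 105 142 162 169 171]
 [147 144 145 143 142 142 140 127 104  68  54  85 130 159 169 171]
 [144 145 146 146 144 143 139 123  92  59  43  79 126 157 167 168]
 [142 144 143 143 142 133 126 108  86  50  42  79 126 154 169 172]
 [131 134 133 130 121 106  95  86  74  54  43  75 126 157 167 170]
 [100 107 106 101  91  75  76  78  71  57  40  69 119 158 169 171]
 [ 73  73  76  74  72  70  74  80  75  65  47  64 118 155 170 171]
 [ 59  59  63  64  64  69  75  84  88  77  61  66 113 154 169 172]
 [ 61  55  57  61  63  75  88 111 119 101  62  63 113 154 168 170]
 [ 59  67  63  70  82  98 119 139 145 124  83
[... 198 characters left out ...]
137 138 153 164 169 169]
 [148 148 145 143 142 141 139 142 143 142 144 151 161 169 170 172]
 [139 140 139 141 141 142 143 144 150 153 157 162 168 169 168 172]
 [156 160 159 158 157 160 158 161 162 165 167 169 172 171 171 171]]
bar [0.59437704 0.10287195 0.115     ]
bar [ 0.60933211 -0.03775121  0.115     ]
barS [0.59079228 0.10730742 0.115     ]
barS [ 0.61031968 -0.0534123   0.115     ]
rim corners [array([ 0.5319, -0.2305]), array([ 0.4205, -0.2677]), array([ 0.4543, -0.3703]), array([ 0.5761, -0.3356])]
rimS [array([ 0.4178, -0.2693]), array([ 0.4497, -0.3825])]
grip [ 0.70375889 -0.1083275   0.26      ]
grip [ 0.72840166 -0.11444164  0.26      ]
grip [ 0.68618957 -0.11950166  0.26      ]
```

```bash
python3 - <<'E'
from h import *
t=cam('top');s=cam('scene')
def ctr(c,box,lo,hi):
    g=c['color'][box[1]:box[3],box[0]:box[2]].max(2).astype(float)
    w=np.clip((hi-g)/(hi-lo),0,1); y,x=np.mgrid[box[1]:box[3],box[0]:box[2]]
    return np.array([(x*w).sum(),(y*w).sum()])/w.sum(),w.sum()
a,_=ctr(t,(340,222,350,231),30,75); b,_=ctr(s,(324,233,335,250),20,70)
print(a,b,two(t,a,s,b)); print(plane(t,*a,.085),plane(s,*b,.078))
print(t['color'][220:233,338:352].max(2)); 
# predicted pixel of tab given guess
print(s['color'][230:252,322:338].max(2))
E
```

```text
[344.21586931 226.1621937 ] [329.52828571 241.34714286] (array([ 0.44535736, -0.31943921,  0.06252802]), np.float64(0.00032623441039735467))
[ 0.43815687 -0.31807428  0.085     ] [ 0.42872208 -0.32762572  0.078     ]
[[165 167 166 165 160 149 122 107 102 106 107 107 106 105]
 [163 165 164 165 161 150 129 111 101 102 106 107 107 105]
 [164 163 163 160 155 147 128 107  88  94 100 107 109 118]
 [163 164 161 152 135 117 102  82  68  76 101 109 108 118]
 [165 162 156 134 103  77  63  45  43  71  97  99  97  99]
 [162 159 151 122  76  39  29  25  32  55  80  85  80  77]
 [151 147 133 102  57  13   7   6  28  53  70  73  80  81]
 [124 112 101  69  37  23  28  30  41  66  82  98 112 115]
 [ 91  79  69  49  39  46  62  66  83 106 120 135 148 155]
 [ 74  75  69  70  71  93 111 119 133 148 155 160 165 167]
 [ 82  88  92 102 120 136 151 155 162 169 171 170 171 172]
 [ 96 106 117 135 153 160 167 169 171 172 172 174 173 171]
 [119 129 143 156 167 168 173 171 172 173 172 172 174 172]]
[[ 97  96  97  98  97  95  96  96  98  96  97  96  97  98  97  96]
 [ 96  96  96  97  96  97  96  95  96  97  96  9
[... 659 characters left out ...]
  16  15 134 204 218 167 133]
 [ 96  98  96  98  61  20   8  15  11  10  15 101 182 198 161 134]
 [ 97  97  98  97  62  22  14  18  16  15  17  66  92  97  93  92]
 [ 95  94  96  95  60  20  17  43  27  11  17  65  91  98  96  98]
 [ 94  94  95  95  58  20  25  57  38  14  12  70  93  97  99  98]
 [ 96  97  97  95  59  19  20  35  25  15  14  81  95  96  95  96]
 [ 97  97  97  96  68  37  30  54  36  16  19  84  97  97  96  96]
 [ 96  96  95  95  87  74  62  65  60  56  61  91  97  97  97  97]
 [ 96  97  96  96  97  98  97  96  96  96  95  98  96  97  97  98]
 [101  99  97  99  96  95  97  96  98  97  97  96  96  97  96  96]
 [109 104  96  95  98  98  98  96 104 104  99  98  96  98  97  95]]
```

```bash
python3 - <<'E'
from h import *
t=cam('top');s=cam('scene')
print('scene top edge',plane(s,329.6,234.6,.096),plane(s,326.8,234.6,.096),plane(s,332.4,234.6,.096))
# predictions for a guess
y=np.radians(17); M=np.array([[np.cos(y),-np.sin(y)],[np.sin(y),np.cos(y)]])
for g in [(.434,-.321),(.438,-.322),(.442,-.322)]:
    for n,c in(('t',t),('s',s)):
        q=[]
        for z in(.06,.096):
            for dx in(-.005,.005):
                for dy in(-.014,.014): q.append(proj(c,[*(np.array(g)+M@[dx,dy]),z]))
        q=np.array(q);print(g,n,q.min(0).round(1),q.max(0).round(1))
E
```

```text
scene top edge [ 0.44709215 -0.31867957  0.096     ] [ 0.44197661 -0.30870321  0.096     ] [ 0.45220752 -0.32865557  0.096     ]
(0.434, -0.321) t [341.2 224.5] [348.5 230.6]
(0.434, -0.321) s [324.9 235.4] [332.3 244.8]
(0.438, -0.322) t [341.4 223.6] [348.7 229.8]
(0.438, -0.322) s [325.6 234.9] [333.  244.3]
(0.442, -0.322) t [341.4 222.7] [348.7 228.9]
(0.442, -0.322) s [326.1 234.4] [333.4 243.7]
```

```bash
cat > st.py <<'E'
from h import *
import sys
# print state; args: target x y z yaw(deg of tool x) -> rows numbers in tool frame
o=readout.get_obs();M=R.from_quat(o['ee_rot']).as_matrix();p=np.array(o['position'])
print('t',round(o['clock'],2),'p',p.round(4),'yaw',np.degrees(np.arctan2(M[1,0],M[0,0])).round(2),'tilt',M[2].round(3),'F',np.round(o['ft_force'],1),'w',round(o['grip_width'],3),'gf',np.round(o['grasp_force'],1),'q',np.round(o['joint_pos'],2))
if len(sys.argv)>4:
    T=np.array([float(a) for a in sys.argv[1:5]])
    d=M.T@(T[:3]-p)/.4; yaw=np.degrees(np.arctan2(M[1,0],M[0,0]))
    print('row',d.round(4),round(-((T[3]-yaw+180)%360-180)/60,4))
E
python3 -m crank '[[0.08,-0.045,0,-0.12],[0.16,-0.09,0,-0.24],[0.24,-0.135,0,-0.36],[0.32,-0.18,0,-0.48],[0.39,-0.22,0,-0.59]]' 1 40
python3 st.py .440 -.320 .2 107
```

```text
clock: 0.92
position: [0.3217, -0.4565, 0.2486]
ee_rot: [0.889, 0.458, 0.0, 0.0]
ft_force: [0.6, -0.5, 0.1]
grip_width: 0.995
grasp_force: 0.0
t 0.92 p [ 0.3217 -0.4565  0.2486] yaw 54.54 tilt [ 0.     0.001 -1.   ] F [ 0.6 -0.5  0.1] w 0.995 gf 0.0 q [ 1.09  0.2  -0.25  1.63  0.05  1.32  0.22]
row [0.4495 0.0428 0.1215] -0.8743
```

```bash

python3 -m crank '[[0.09,0.01,0.02,-0.12],[0.18,0.02,0.04,-0.24],[0.27,0.03,0.06,-0.36],[0.36,0.04,0.08,-0.48],[0.45,0.043,0.1,-0.59]]' 0.3
python3 -m crank '[[0,0,0,-0.12],[0,0,0,-0.24],[0,0,0,-0.28],[0,0,0,-0.28],[0,0,0,-0.28]]' >/dev/null
python3 st.py .440 -.320 .15 107
python3 - <<'E'
from h import *
s=cam('scene');save(s,'s2.png',(250,130,410,270),4.5)
E
```

```text
clock: 1.33
position: [0.4407, -0.3215, 0.2083]
ee_rot: [0.708, 0.706, 0.0, 0.0]
ft_force: [0.5, 0.6, 0.5]
grip_width: 0.651
grasp_force: 0.0
t 1.75 p [ 0.4395 -0.3229  0.2084] yaw 106.2 tilt [-0.  0. -1.] F [-0.3 -0.8  0.9] w 0.655 gf 0.0 q [ 0.95  0.22 -0.45  1.71  0.1   1.24  0.76]
row [0.0066 0.0031 0.146 ] -0.0134
```

View pics/s2.png

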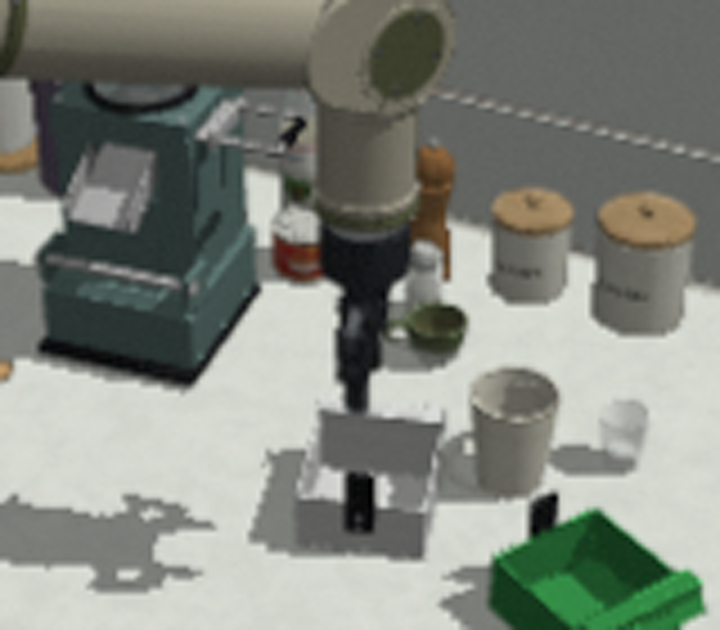

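The crop shows the gripper above the tray and the tab at (359,500). The slide grip is now in view at (293,130) and the bar runs (48,260)–(198,288).

```bash

python3 -m crank '[[0.007,0.003,0.05,-0.01],[0.007,0.003,0.1,-0.01],[0.007,0.003,0.15,-0.01],[0.007,0.003,0.2,-0.01],[0.007,0.003,0.25,-0.01]]'
python3 st.py .440 -.320 .085 107
python3 - <<'E'
from h import *
t=cam('top');s=cam('scene')
S=lambda u,v:(250+u/4.5-.4,130+v/4.5-.4)
def ctr(c,box,lo,hi):
    g=c['color'][box[1]:box[3],box[0]:box[2]].max(2).astype(float)
    w=np.clip((hi-g)/(hi-lo),0,1); y,x=np.mgrid[box[1]:box[3],box[0]:box[2]]
    return np.array([(x*w).sum(),(y*w).sum()])/w.sum(),w.sum()
a,_=ctr(t,(296,145,301,158),40,80); b,_=ctr(s,(312,155,319,163),25,70)
print('grip',a,b,two(t,a,s,b),plane(t,*a,.262),plane(s,*b,.26))
print(s['color'][153:165,309:322].max(2))
e=[plane(s,*S(*q),.115) for q in[(48,260),(198,288)]];print('bar',e,np.mean(e,0))
E
```

```text
clock: 2.22
position: [0.4398, -0.3199, 0.1076]
ee_rot: [0.596, 0.803, -0.0, 0.0]
ft_force: [0.2, 0.5, -0.2]
grip_width: 0.649
grasp_force: 0.0
t 2.22 p [ 0.4398 -0.3199  0.1076] yaw 106.79 tilt [-0.  0. -1.] F [ 0.2  0.5 -0.2] w 0.649 gf 0.0 q [ 0.93  0.32 -0.45  1.82  0.16  1.04  0.72]
row [-0.0003  0.0003  0.0564] -0.0035
 ** On entry to DLASCL parameter number  4 had an illegal value
 ** On entry to DLASCL parameter number  4 had an illegal value
 ** On entry to DLASCL parameter number  4 had an illegal value
 ** On entry to DLASCL parameter number  4 had an illegal value
 ** On entry to DLASCL parameter number  5 had an illegal value
 ** On entry to DLASCL parameter number  4 had an illegal value<stdin>:7: RuntimeWarning: invalid value encountered in divide
Traceback (most recent call last):
  File "h.py", line 14, in two
    s=np.linalg.lstsq(np.stack([d1,-d2],1),o2-o1,rcond=None)[0]
      ~~~~~~~~~~~~~~~^^^^^^^^^^^^^^^^^^^^^^^^^^^^^^^^^^^^^^^
numpy.linalg.LinAlgError: SVD did not converge in Linear Least Squares
```

```bash

python3 -m crank '[[0,0,0.02,0],[0,0,0.04,0],[0,0,0.064,0],[0,0,0.064,0],[0,0,0.064,0]]'
python3 -m crank '[[0,0,0,0],[0,0,0,0],[0,0,0,0],[0,0,0,0],[0,0,0,0]]' -1 60
python3 -m crank '[[0,0,0,0],[0,0,0,0],[0,0,0,0]]' 
python3 st.py .440 -.320 .2 107
```

```text
clock: 2.73
position: [0.4398, -0.3196, 0.0825]
ee_rot: [0.595, 0.803, 0.0, -0.0]
ft_force: [-0.6, -0.2, 0.1]
grip_width: 0.651
grasp_force: 0.0
clock: 3.15
position: [0.4409, -0.3199, 0.0836]
ee_rot: [0.595, 0.804, 0.0, 0.001]
ft_force: [1.1, 1.1, 4.0]
grip_width: 0.105
grasp_force: 60.9
clock: 3.4
position: [0.4409, -0.3199, 0.0836]
ee_rot: [0.595, 0.804, 0.0, 0.001]
ft_force: [1.9, 0.7, 5.3]
grip_width: 0.109
grasp_force: 61.1
t 3.4 p [ 0.4409 -0.3199  0.0836] yaw 106.94 tilt [-0.002  0.002 -1.   ] F [1.9 0.7 5.3] w 0.109 gf 61.1 q [ 0.92  0.35 -0.44  1.84  0.17  0.99  0.71]
row [ 1.000e-04 -1.800e-03 -2.909e-01] -0.001
```

```bash

python3 -m crank '[[0,0,-0.03,0],[0,0,-0.08,0],[0,0,-0.14,0],[0,0,-0.2,0],[0,0,-0.25,0]]'
python3 -m crank '[[0,0,0,0],[0,0,0,0]]' 
python3 st.py .43 -.1 .19 107
python3 - <<'E'
from h import *
s=cam('scene');save(s,'s3.png',(250,130,410,270),4.5)
t=cam('top');save(t,'t3.png',(225,110,395,245),4.5)
E
```

```text
clock: 3.82
position: [0.4395, -0.3197, 0.1846]
ee_rot: [0.595, 0.803, -0.0, -0.0]
ft_force: [-0.1, -0.5, -1.4]
grip_width: 0.101
grasp_force: 60.0
clock: 3.98
position: [0.4399, -0.32, 0.1837]
ee_rot: [0.595, 0.803, -0.0, 0.001]
ft_force: [0.1, -0.1, -2.5]
grip_width: 0.102
grasp_force: 60.1
t 3.98 p [ 0.4399 -0.32    0.1837] yaw 106.91 tilt [-0.001  0.    -1.   ] F [ 0.1 -0.1 -2.5] w 0.102 gf 60.1 q [ 0.95  0.23 -0.46  1.74  0.11  1.19  0.75]
row [ 0.5334  0.1363 -0.0165] -0.0015
```

View pics/s3.png

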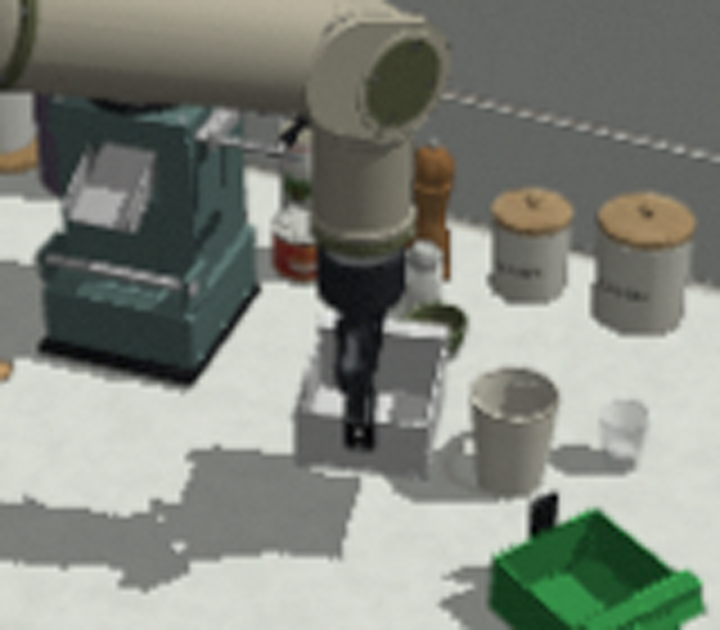

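The tray is lifted and sits level in the gripper, at crop (365,440). The bar and slide grip are still visible. I'll refine the bar line and the tray yaw.

```bash
python3 - <<'E'
from h import *
t=cam('top');s=cam('scene')
def line(c,u0,v0,u1,v1,h,z):
    P=[]
    for u in np.arange(u0,u1+1):
        v=v0+(v1-v0)*(u-u0)/(u1-u0); r=np.arange(int(v)-h,int(v)+h+2)
        g=c['color'][r,u].min(1).astype(float); w=np.clip(g-np.median(g)-10,0,None)
        if w.sum()>0: P.append(plane(c,u,(w*r).sum()/w.sum(),z)[:2])
    P=np.array(P); k=np.polyfit(P[:,1],P[:,0],1); res=P[:,0]-np.polyval(k,P[:,1])
    k=np.polyfit(P[abs(res)<.004][:,1],P[abs(res)<.004][:,0],1)
    print('yaw',np.degrees(-np.arctan(k[0])).round(2),'x at y=.03',np.polyval(k,.03).round(4),'n',(abs(res)<.004).sum(),'ends',P[0].round(4),P[-1].round(4))
line(t,252,187.6,280,185.7,3,.115)
line(s,262,188,292,193.6,3,.115)
print(t['color'][178:194,248:254].min(2));print(t['color'][178:194,279:286].min(2))
print(s['color'][182:194,256:264].min(2));print(s['color'][188:200,288:298].min(2))
g=s['color'][153:165,309:322].max(2);print(g);print(t['color'][143:160,292:304].max(2))
E
```

```text
yaw -0.93 x at y=.03 0.6096 n 16 ends [0.5956 0.0948] [ 0.6112 -0.0289]
yaw 8.13 x at y=.03 0.6036 n 29 ends [0.5939 0.099 ] [ 0.611  -0.0499]
[[76 47 31 32 42 67]
 [69 50 36 34 36 60]
 [55 39 35 35 37 55]
 [41 39 31 32 37 45]
 [43 33 38 37 35 50]
 [44 36 39 41 48 49]
 [48 35 43 47 53 62]
 [41 40 42 55 55 61]
 [48 42 44 56 65 69]
 [51 49 64 74 75 88]
 [49 55 71 75 79 82]
 [53 49 59 70 63 65]
 [62 46 47 48 50 47]
 [77 51 38 40 46 44]
 [92 67 47 41 40 40]
 [99 80 55 38 29 35]]
[[ 34  32  34  53  72  76  62]
 [ 32  26  35  51  72  72  67]
 [ 30  39  42  57  66  73  61]
 [ 44  42  46  56  69  72  64]
 [ 52  48  48  53  69  71  67]
 [ 65  62  57  65  67  76  66]
 [ 97  94  85  75  70  79  74]
 [122 119 106  89  73  72  71]
 [113 108  98  77  56  59  61]
 [ 76  74  66  57  49  39  48]
 [ 49  50  46  41  44  43  50]
 [ 45  40  43  45  44  54  53]
 [ 38  40  35  35  37  36  42]
 [ 28  30  36  31  33  34  37]
 [ 21  36  29  26  33  29  37]
 [ 36  28  33  30  31  30  29]]
[[209 211 211 211 197 127  59  38]
 [210 210 209 197 145  74  41  35]
 [210 209 196 142  76  44  36  36]
 [209 203 149  76 
[... 1643 characters left out ...]
127 115  80  69 106 145 166 174 173]
 [145 149 142 133 106  66  51  84 134 162 171 173]
 [145 146 143 125  96  63  42  81 129 160 171 173]
 [142 138 127 111  86  60  47  78 127 159 170 171]
 [124 109 102  92  79  56  35  76 129 163 174 174]
 [ 94  82  82  82  73  60  43  72 123 159 173 174]
 [ 71  70  75  78  75  62  47  67 119 159 173 175]
 [ 68  69  78  88  90  72  58  66 118 157 169 174]
 [ 67  77  94 113 122 103  65  66 117 158 172 173]
 [ 79 100 123 143 144 126  83  70 117 157 171 174]
 [117 134 152 164 162 138 104  96 128 158 174 176]
 [150 155 163 167 163 151 128 127 143 164 171 174]
 [156 153 156 157 154 147 140 143 155 168 170 174]
 [145 142 143 146 146 145 146 154 164 171 173 174]]
```

View pics/t3.png

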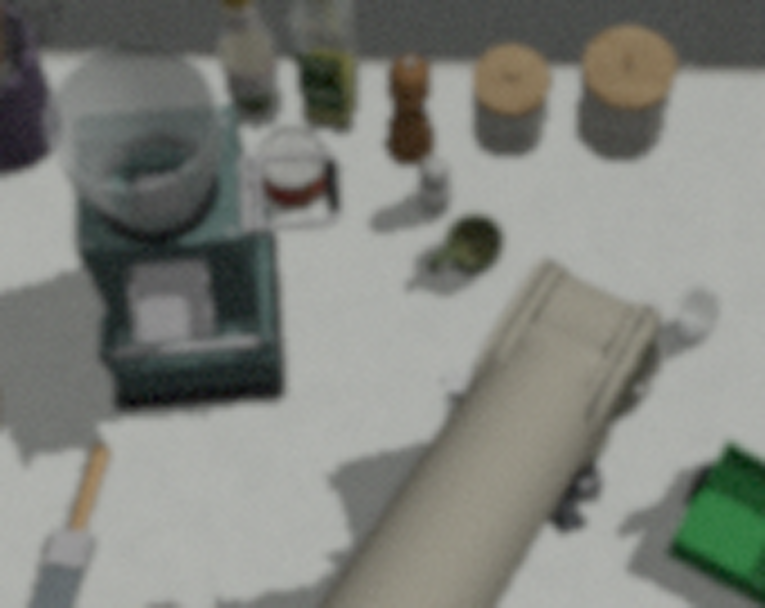

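```bash
python3 - <<'E'
from h import *
t=cam('top');s=cam('scene')
for c,a,b in((s,(259.6,187),(290.8,192.7)),(t,(249.8,188),(281.3,185.1))):
    p,q=plane(c,*a,.117),plane(c,*b,.117);d=q-p
    print(p,q,'mid',(p+q)/2,'len',np.linalg.norm(d),'yaw',np.degrees(np.arctan2(d[0],-d[1])))
print('tri ends',two(s,(259.6,187),t,(249.8,188)),two(s,(290.8,192.7),t,(281.3,185.1)))
print('grip',two(s,(314.8,158.6),t,(298,150.8)),plane(s,314.8,158.6,.262),plane(t,298,150.8,.262))
for n,q in(('spoutpose',(.6,.03)),): pass
# tray rear rim check in hand: scene crop s3 rim corners (front) at z=.100+.06
S=lambda u,v:(250+u/4.5-.4,130+v/4.5-.4)
f=[plane(s,*S(*q),.161) for q in[(300,405),(432,418)]]; r=[plane(s,*S(*q),.171) for q in[(318,322),(448,333)]]
print(f,r)
for e in(f,r):
    d=e[1]-e[0];print('tray yaw',np.degrees(np.arctan2(d[0],-d[1])),np.linalg.norm(d),(e[0]+e[1])/2)
E
```

```text
[0.58792118 0.10794314 0.117     ] [ 0.61213525 -0.04311052  0.117     ] mid [0.60002821 0.03241631 0.117     ] len 0.15298211591060218 yaw 9.107098174097839
[0.59261414 0.10394714 0.117     ] [ 0.6108014  -0.03497965  0.117     ] mid [0.60170777 0.03448375 0.117     ] len 0.14011220219157225 yaw 7.458320522432991
tri ends (array([0.59070432, 0.10626546, 0.11663264]), np.float64(0.006050120432423511)) (array([ 0.61528965, -0.03703396,  0.11229985]), np.float64(0.007133220867161916))
grip (array([ 0.70672029, -0.11450195,  0.26198127]), np.float64(0.0033205682133430575)) [ 0.70829704 -0.11546523  0.262     ] [ 0.70552791 -0.11324486  0.262     ]
[array([ 0.43479256, -0.26530961,  0.161     ]), array([ 0.47048207, -0.3761139 ,  0.161     ])] [array([ 0.54321805, -0.22730309,  0.171     ]), array([ 0.58162029, -0.34113486,  0.171     ])]
tray yaw 17.853492929755898 0.11641019694873418 [ 0.45263731 -0.32071175  0.161     ]
tray yaw 18.64231608515076 0.1201349331986499 [ 0.56241917 -0.28421898  0.171     ]
```

```bash
python3 st.py .428 .009 .176 97.4
```

```text
t 4.28 p [ 0.4395 -0.3194  0.1817] yaw 106.92 tilt [ 0.001 -0.001 -1.   ] F [-0.4  0.2 -1.5] w 0.109 gf 60.1 q [ 0.95  0.24 -0.46  1.74  0.11  1.19  0.75]
row [0.7938 0.2117 0.0153] 0.1587
```

```bash

python3 -m crank '[[0.04,0.01,0,0.03],[0.12,0.03,0,0.06],[0.21,0.05,0,0.1],[0.3,0.08,0,0.13],[0.4,0.106,0,0.16]]'
python3 st.py .428 .009 .176 97.4
```

```text
clock: 4.7
position: [0.4335, -0.1531, 0.1822]
ee_rot: [0.662, 0.75, -0.0, -0.0]
ft_force: [0.8, -0.0, -1.3]
grip_width: 0.11
grasp_force: 60.0
t 4.7 p [ 0.4335 -0.1531  0.1822] yaw 97.16 tilt [ 0. -0. -1.] F [ 0.8 -0.  -1.3] w 0.11 gf 60.0 q [ 0.8   0.05 -0.57  1.94  0.03  1.16  0.34]
row [0.4039 0.0369 0.0156] -0.004
```

```bash

python3 -m crank '[[0.09,0.01,0,0],[0.18,0.02,0,0],[0.27,0.03,0.005,0],[0.35,0.035,0.01,0],[0.404,0.037,0.012,0]]' >/dev/null
python3 -m crank '[[0,0,0,0],[0,0,0,0]]' >/dev/null
python3 st.py .4723 .0149 .176 97.4
python3 - <<'E'
from h import *
s=cam('scene');save(s,'s4.png',(215,120,345,235),5.5)
E
```

```text
t 5.28 p [0.4277 0.0088 0.1777] yaw 97.48 tilt [-0. -0. -1.] F [-0.1 -0.  -2.2] w 0.107 gf 60.0 q [ 0.64 -0.01 -0.74  2.01 -0.01  1.14  0.03]
row [0.0006 0.1125 0.0042] 0.0014
```

View pics/s4.png

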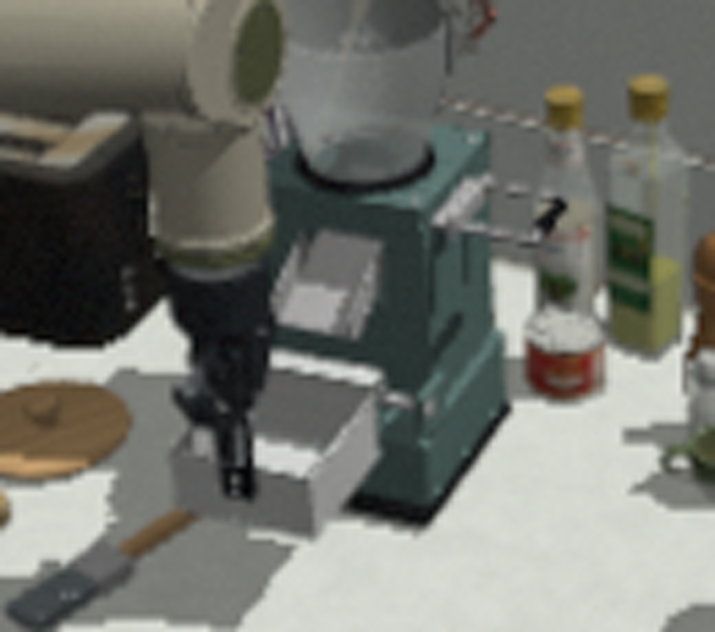

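The tray stands just in front of the bar: hook top corner at crop (383,375), visible bar end at (420,403), and the slide grip clear at (550,215). I'll check the offset before advancing.

```bash
python3 - <<'E'
from h import *
s=cam('scene')
S=lambda u,v:(215+u/5.5-.4,120+v/5.5-.4)
print('hook right top',plane(s,*S(383,373),.165),'left',plane(s,*S(275,355),.165))
print('bar near right',plane(s,*S(405,401),.117),plane(s,*S(425,406),.117))
for z in(.16,.165): print(proj(s,[.565,-.0326,z]))
g=s['color'][150:168,308:322].max(2);n,l,st,ce=cv2.connectedComponentsWithStats((g<60).astype(np.uint8));print(st,ce+[308,150],plane(s,*(ce[1]+[308,150]),.262))
E
```

```text
hook right top [ 0.5732948 -0.0348381  0.165    ] left [0.55666654 0.05622301 0.165     ]
bar near right [ 0.60823066 -0.03207667  0.117     ] [ 0.60928604 -0.05033682  0.117     ]
[282.8669339  189.17202394]
[282.81077953 188.2091195 ]
[[  0   0  14  18 236]
 [  4   6   6   7  16]] [[314.5        158.44915254]
 [314.5        159.25      ]] [ 0.70252497 -0.1170209   0.262     ]
```

```bash

python3 -m crank '[[0,0.025,0.001,0],[0,0.055,0.002,0],[0,0.085,0.003,0],[0,0.11,0.004,0],[0,0.11,0.004,0]]'
python3 -m crank '[[0,0,0,0],[0,0,0.01,0],[0,0,0.02,0],[0,0,0.03,0],[0,0,0.04,0]]'
python3 -m crank '[[0,0,0.01,0],[0,0,0.02,0],[0,0,0.03,0],[0,0,0.035,0],[0,0,0.035,0]]'
python3 st.py
```

```text
clock: 5.8
position: [0.4729, 0.0124, 0.176]
ee_rot: [0.661, 0.75, 0.0, -0.0]
ft_force: [-0.8, -0.6, -1.7]
grip_width: 0.104
grasp_force: 60.0
clock: 6.22
position: [0.4712, 0.0132, 0.1598]
ee_rot: [0.661, 0.751, -0.0, 0.0]
ft_force: [0.4, 0.0, -1.9]
grip_width: 0.109
grasp_force: 60.0
clock: 6.63
position: [0.4714, 0.0135, 0.1457]
ee_rot: [0.66, 0.751, -0.0, -0.0]
ft_force: [-1.2, 0.8, -1.6]
grip_width: 0.11
grasp_force: 60.0
t 6.63 p [0.4714 0.0135 0.1457] yaw 97.33 tilt [ 0.    -0.001 -1.   ] F [-1.2  0.8 -1.6] w 0.11 gf 60.0 q [ 0.59  0.15 -0.75  1.95  0.12  1.09 -0.09]
```

```bash

python3 -m crank '[[0,0,0.005,0],[0,0,0.01,0],[0,0,0.015,0],[0,0,0.02,0],[0,0,0.02,0]]'
python3 -m crank '[[0,0,0.0025,0],[0,0,0.005,0],[0,0,0.0075,0],[0,0,0.0075,0]]'
python3 st.py
python3 - <<'E'
from h import *
s=cam('scene');save(s,'s5.png',(225,140,325,235),6)
E
```

```text
clock: 7.05
position: [0.4714, 0.0134, 0.1379]
ee_rot: [0.661, 0.751, -0.0, -0.0]
ft_force: [0.4, -0.4, -1.7]
grip_width: 0.103
grasp_force: 60.0
clock: 7.38
position: [0.4716, 0.0134, 0.1351]
ee_rot: [0.66, 0.751, -0.0, -0.0]
ft_force: [0.1, -0.7, -2.1]
grip_width: 0.107
grasp_force: 60.1
t 7.38 p [0.4716 0.0134 0.1351] yaw 97.33 tilt [-0. -0. -1.] F [ 0.1 -0.7 -2.1] w 0.107 gf 60.1 q [ 0.58  0.17 -0.75  1.96  0.13  1.07 -0.1 ]
```

View pics/s5.png

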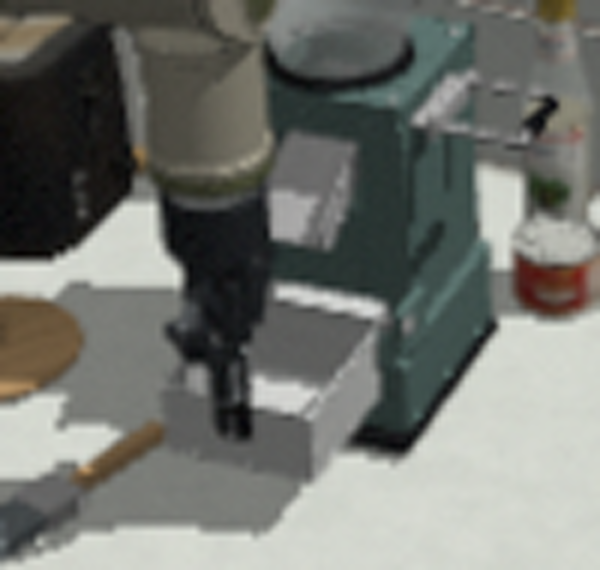

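The hook top edge, crop (270,290)–(383,312), is now in line with the bar bracket at (405,322). There is no contact force yet, so I'll lower in small steps.

```bash

python3 -m crank '[[0,0,0.0025,0],[0,0,0.005,0],[0,0,0.005,0],[0,0,0.005,0]]' | grep -E "posi|ft"
python3 -m crank '[[0,0,0.0025,0],[0,0,0.005,0],[0,0,0.005,0],[0,0,0.005,0]]'| grep -E "posi|ft"
python3 st.py
```

```text
position: [0.4719, 0.0135, 0.1336]
ft_force: [-3.1, -1.3, 4.4]
position: [0.4721, 0.0135, 0.132]
ft_force: [-6.7, -0.4, 8.9]
t 8.1 p [0.4721 0.0135 0.132 ] yaw 97.32 tilt [-0.001  0.001 -1.   ] F [-6.7 -0.4  8.9] w 0.104 gf 65.1 q [ 0.58  0.17 -0.75  1.96  0.13  1.06 -0.1 ]
```

```bash

python3 -m crank '[[0,-0.002,-0.003,0],[0,-0.002,-0.004,0],[0,-0.002,-0.004,0]]' | grep -E "posi|ft"
python3 -m crank '[[0,0,0,0],[0,0,0,0],[0,0,0,0],[0,0,0,0]]' 0 | grep -E "posi|ft|wid"
python3 -m crank '[[0,0,-0.02,0],[0,0,-0.06,0],[0,0,-0.12,0],[0,0,-0.2,0],[0,0,-0.28,0]]' | grep -E "posi|ft"
python3 st.py
python3 - <<'E'
from h import *
s=cam('scene');save(s,'s6.png',(225,140,325,235),6)
E
```

```text
position: [0.4719, 0.0135, 0.1336]
ft_force: [3.1, -0.2, 3.2]
position: [0.4704, 0.0133, 0.1325]
ft_force: [-0.2, 0.3, 0.1]
grip_width: 0.498
position: [0.4702, 0.0136, 0.2464]
ft_force: [1.5, -0.3, -0.3]
t 9.1 p [0.4702 0.0136 0.2464] yaw 97.36 tilt [ 0.    -0.001 -1.   ] F [ 1.5 -0.3 -0.3] w 0.501 gf 0.0 q [ 0.62  0.04 -0.75  1.82  0.03  1.3  -0.01]
```

View pics/s6.png

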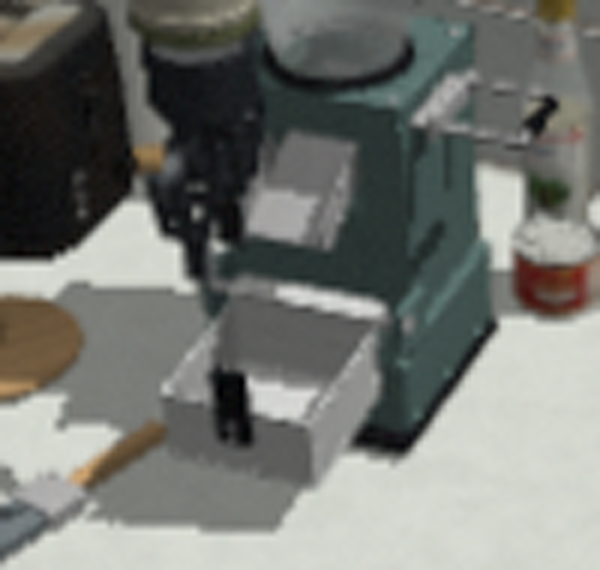

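The tray now hangs level by its hook on the bar, released: tab at (232,405), hook edge (220,282)–(383,308). I've used all my picture views, so from here I'll rely on numbers.

```bash
python3 st.py .56 -.13 .33 8
python3 - <<'E'
from h import *
t=cam('top')
T=lambda u,v:(225+u/4.5-.4,110+v/4.5-.4)
for q in[(255,118),(328,125),(408,158),(292,205)]: print(plane(t,*T(*q),0))
s=cam('scene')
S=lambda u,v:(225+u/6-.4,140+v/6-.4)
# hung tray checks: rim front corners at z .052+.06, tab top
print([plane(s,*S(*q),z).round(4) for q,z in[((163,393),.112),((312,425),.112),((220,282),.123),((383,308),.123)]])
E
```

```text
t 9.15 p [0.4729 0.0141 0.2527] yaw 97.37 tilt [-0.002  0.007 -1.   ] F [2.5 0.1 5.9] w 0.499 gf 0.0 q [ 0.62  0.03 -0.75  1.81  0.02  1.3  -0.01]
row [-0.3854  0.1712 -0.1914] 1.4895
[9.36405803e-01 9.13721343e-04 0.00000000e+00]
[ 0.9296288  -0.08225371  0.        ]
[ 0.88951959 -0.17419611  0.        ]
[ 8.26238572e-01 -4.80672460e-02 -2.22044605e-16]
[array([0.4575, 0.062 , 0.112 ]), array([ 0.4728, -0.0546,  0.112 ]), array([0.5866, 0.0974, 0.123 ]), array([ 0.612 , -0.0312,  0.123 ])]
```

```bash

python3 -m crank '[[-0.03,0,-0.06,0.1],[-0.09,0.02,-0.11,0.22],[-0.16,0.05,-0.15,0.34],[-0.24,0.08,-0.18,0.46],[-0.32,0.12,-0.19,0.58]]' | grep -E "posi|ft"
python3 st.py .56 -.13 .33 8
```

```text
position: [0.5352, -0.1089, 0.3224]
ft_force: [1.4, -0.8, 0.3]
t 9.67 p [ 0.5352 -0.1089  0.3224] yaw 62.33 tilt [-0.001  0.002 -1.   ] F [ 1.4 -0.8  0.3] w 0.503 gf 0.0 q [ 0.68  0.18 -0.64  1.53  0.11  1.47 -0.45]
row [-0.018   0.0794 -0.0189] 0.9055
```

```bash

python3 -m crank '[[-0.03,0.03,0,0.11],[-0.05,0.05,0,0.23],[-0.05,0.06,0,0.34],[-0.05,0.06,0,0.46],[-0.05,0.06,0,0.58]]' -0.2 | grep -E "posi|ft"
python3 st.py .706 -.1145 .33 8
```

```text
position: [0.5466, -0.1364, 0.3196]
ft_force: [-0.9, -0.2, -1.1]
t 10.08 p [ 0.5466 -0.1364  0.3196] yaw 27.59 tilt [-0.001 -0.002 -1.   ] F [-0.9 -0.2 -1.1] w 0.402 gf 0.0 q [ 0.64  0.21 -0.56  1.49  0.11  1.47 -1.01]
row [ 0.3785  0.1358 -0.0268] 0.3264
```

```bash

python3 -m crank '[[0.07,0.02,-0.02,0.11],[0.16,0.05,-0.02,0.22],[0.25,0.08,-0.02,0.326],[0.33,0.11,-0.02,0.326],[0.378,0.136,-0.02,0.326]]' | grep -E "posi|ft"
python3 -m crank '[[0,0,0,0],[0,0,0,0]]' | grep -E "posi|ft"
python3 st.py .706 -.1145 .265 8
python3 - <<'E'
from h import *
t=cam('top');s=cam('scene')
print(s['color'][150:166,306:322].max(2))
E
```

```text
position: [0.7079, -0.1115, 0.3263]
ft_force: [-0.2, -0.1, 0.7]
position: [0.7063, -0.1126, 0.3263]
ft_force: [-0.1, 0.4, 0.8]
t 10.67 p [ 0.7063 -0.1126  0.3263] yaw 8.47 tilt [-0.003 -0.002 -1.   ] F [-0.1  0.4  0.8] w 0.4 gf 0.0 q [ 0.38  0.57 -0.5   1.01  0.26  1.62 -1.46]
row [-0.0009  0.0048  0.1532] 0.0078
[[ 97  98  99  98  99  98  97 100 104 103 101  82  90 117 125 118]
 [ 99  97  98  97  99  97  98 103 110 110 108 112 117 120 120 118]
 [ 99  98 100  99 100 100 100 104 109 108 108 113 116 120 121 125]
 [ 98 108 118 112 109 102 102 107 111 108 107 115 116 118 121 123]
 [ 98 118 132 123 119 104 102 121 126 118 113 116 118 120 120 121]
 [ 98  79  72  82  87  95 104 122 136 120 104 113 120 123 124 124]
 [ 98  97  98  99  99 100 112  98  92  60  29  77 121 133 130 128]
 [ 97  98  99  99  98 100 123 134 125  70  25  25 114 133 135 133]
 [ 98  98  99  98  99  97 120 125  72  27  26  66 120 134 135 135]
 [ 97  98  99  99  98  97 101  58  21  22  70 120 132 132 132 132]
 [ 97 100  99  98  99  95  51  22  26  21 118 131 130 127 125 129]
 [112 110 104 100 101  90  87  53  24  51 115 124 126 124 119 142]
 [123 119 105 108 113 102 138  87  50  95 107 112 123 130 128 133]
 [ 81  87  97 110 119 123 135  90  87 102 103 109 123 129 129 139]
 [ 97  99 100  74  63  60  70  77  82  92 100 111 124 132 132 142]
 [ 95  96  98  98  98  93  85  88  81  82  88 106 125 129 129 141]]
```

```bash

python3 -m crank '[[0,0.004,0.03,0],[0,0.004,0.06,0.008],[0,0.004,0.09,0.008],[0,0.004,0.12,0.008],[0,0.004,0.12,0.008]]' | grep -E "posi|ft"
python3 -m crank '[[0,0,0.02,0],[0,0,0.04,0],[0,0,0.05,0],[0,0,0.05,0]]' | grep -E "posi|ft"
python3 st.py
```

```text
position: [0.7048, -0.1153, 0.2771]
ft_force: [0.0, -0.2, -0.6]
position: [0.7059, -0.115, 0.2596]
ft_force: [-0.5, 0.2, -0.7]
t 11.52 p [ 0.7059 -0.115   0.2596] yaw 7.92 tilt [-0.001 -0.    -1.   ] F [-0.5  0.2 -0.7] w 0.4 gf 0.0 q [ 0.4   0.58 -0.5   1.14  0.27  1.49 -1.48]
```

```bash

python3 -m crank '[[0,0,0,0],[0,0,0,0],[0,0,0,0],[0,0,0,0],[0,0,0,0]]' -1 80 | grep -E "posi|ft|wid|gras"
python3 -m crank '[[0,0,0,0],[0,0,0,0],[0,0,0,0]]' | grep -E "posi|ft|wid|gras"
python3 st.py
```

```text
position: [0.7064, -0.1146, 0.2615]
ft_force: [-2.4, 2.2, 2.6]
grip_width: 0.132
grasp_force: 78.2
position: [0.7064, -0.1147, 0.2615]
ft_force: [-1.6, 2.6, 4.4]
grip_width: 0.134
grasp_force: 78.5
t 12.18 p [ 0.7064 -0.1147  0.2615] yaw 7.93 tilt [ 0.001 -0.    -1.   ] F [-1.6  2.6  4.4] w 0.134 gf 78.5 q [ 0.4   0.58 -0.5   1.13  0.27  1.49 -1.48]
```

```bash

for i in 1; do python3 -m crank '[[0,-0.0025,0,0],[0,-0.0025,0,0],[0,-0.0025,0,0],[0,-0.0025,0,0]]' | grep -E "posi|ft"; python3 -m crank '[[0,-0.0025,0,0],[0,-0.0025,0,0],[0,-0.0025,0,0],[0,-0.0025,0,0]]' | grep -E "posi|ft"; python3 -m crank '[[0,-0.0025,0,0],[0,-0.0025,0,0],[0,-0.0025,0,0],[0,-0.0025,0,0]]' | grep -E "posi|ft"; done
python3 - <<'E'
from h import *
t=cam('top');s=cam('scene')
for n,c in(('t',t),('s',s)):
    h=cv2.cvtColor(c['color'],cv2.COLOR_RGB2HSV); m=((h[...,0]>4)&(h[...,0]<20)&(h[...,1]>130)&(h[...,2]>90))
    b=(270,130,300,165) if n=='t' else (285,140,325,180)
    y,x=np.nonzero(m[b[1]:b[3],b[0]:b[2]]);print(n,len(x),list(zip(x+b[0],y+b[1]))[:20])
    print('slide mouth px',[proj(c,p).round(1).tolist() for p in([.7064,-.1147,.26],[.694,-.029,.26],[.76,-.02,.26],[.62,-.04,.26])])
E
python3 st.py
```

```text
position: [0.7063, -0.1146, 0.2614]
ft_force: [-0.4, 0.1, 6.2]
position: [0.7063, -0.1145, 0.2614]
ft_force: [1.2, -2.4, 5.5]
position: [0.7063, -0.1145, 0.2614]
ft_force: [1.8, -4.7, 5.7]
t 0 []
slide mouth px [[298.4, 150.9], [277.7, 152.9], [276.8, 139.2], [279.0, 168.9]]
s 0 []
slide mouth px [[314.4, 159.1], [296.1, 156.1], [301.6, 149.4], [289.8, 164.0]]
t 13.28 p [ 0.7063 -0.1146  0.2614] yaw 7.77 tilt [ 0.002  0.003 -1.   ] F [ 1.8 -4.7  4.4] w 0.13 gf 78.5 q [ 0.4   0.58 -0.5   1.14  0.27  1.49 -1.49]
```

```bash

cat > sl.py <<'E'
from h import *
o=[readout.get_obs()];p=np.array(o[0]['position']);y=np.radians(8)
d=p[:2]-[.7063,-.1146]; print('pull mm',1e3*d@[np.sin(y),-np.cos(y)],'lateral',1e3*d@[np.cos(y),np.sin(y)],'z',p[2],'F',np.round(o[0]['ft_force'],1),o[0]['grip_width'],o[0]['grasp_force'],o[0]['clock'])
E
python3 -m crank '[[0,0.015,0,0],[0,0.035,0,0],[0,0.055,0,0],[0,0.075,0,0],[0,0.095,0,0]]' >/dev/null
python3 -m crank '[[0,0,0,0],[0,0,0,0],[0,0,0,0],[0,0,0,0]]' >/dev/null
python3 sl.py
```

```text
pull mm 33.06973776108794 lateral -0.39257674459374003 z 0.2613744444179759 F [-6.4  6.4  8.2] 0.13668030250812244 79.18568015098572 14.0333
```

```bash

python3 -m crank '[[0,0.008,0,0],[0,0.015,0,0],[0,0.024,0,0],[0,0.024,0,0]]' >/dev/null
python3 -m crank '[[0,0,0,0],[0,0,0,0],[0,0,0,0],[0,0,0,0]]' >/dev/null
python3 sl.py
python3 - <<'E'
from h import *
t=cam('top');s=cam('scene')
print('mouth t',proj(t,[.694,-.029,.262]),'grip',proj(t,[.712,-.157,.262]),'s',proj(s,[.694,-.029,.262]))
for n,c,b in(('t',t,(268,145,300,156)),('s',s,(288,148,316,168))):
    r=c['color'][b[1]:b[3],b[0]:b[2]].astype(int); print(n,b); print(r[...,0]-r[...,2])
E
```

```text
pull mm 42.180658642673244 lateral -0.5293650137914385 z 0.2613488925766095 F [-8.2  7.6  8.9] 0.13614972896185681 79.25524592399597 14.7
mouth t [277.67693746 152.71385134] grip [308.52834667 149.70735202] s [296.11009611 155.67834906]
t (268, 145, 300, 156)
[[ -2  -1  -2   0  -3  -5 -10 -12 -12   7  31  25  10  -1   1   2   2   0
    1   1   9  10  14  15  13  15  15  14  16  14  16  16]
 [ -3  -2  -1   0  -3  -7 -10 -14 -10  14  37  31  13   2   0   1   1   1
    1   6   7  12  13  14  16  15  14  16  16  16  17  16]
 [ -2  -2  -2  -1  -3  -7 -11 -14  -8  13  42  34  14   2   1   1   1   0
    1   7   8  11  14  14  12  14  15  16  14  17  16  15]
 [ -2  -2  -1  -2  -3 -10  -9 -13  -6  17  40  35  14   4  -1   1  -1   2
    3   6   9  10  12  16  14  15  16  17  16  17  15  16]
 [ -5  -4  -2  -2  -5  -2  -8 -10  -6  14  38  37  14   2   0   0  -1   0
    2   5  10   9  13  14  13  16  15  15  14  15  17  16]
 [ -4  -5  -2  -2  -2  -3 -10 -11  -8   8  32  31  13   1   2   1  -1   2
    3   9  12  12  13  13  14  15  15  16  15  16  16  16]
 [ -4  -2   0  -2   0  -7 -10 -12  -6   2 
[... 2287 characters left out ...]
 -7  -8  -9  -9  -7  -8  -8  -8  -6  -6  -6  -4  -5  -4  -3  -2   1  -1
    1   0   1   1   1   1   3  11  14  13]
 [ -8  -8  -8  -7  -7  -7  -9  -9  -8  -6  -8  -7 -11 -12 -10 -11  -2   0
    1   1   1   0   0   1   0   1   7  15]
 [-10  -9  -9 -10  -8  -7  -6  -7  -7  -8  -8  -7 -12 -12 -13 -13  -1   1
    0  -1   1   0   0   0   1   1   0   1]
 [ -8  -7  -9  -7 -10  -9  -8  -8  -9  -9  -9  -8 -12 -13 -13 -13  -2   2
    3   1   1   2   1   2   4   4   0   0]
 [ -8  -7  -8 -10 -11 -10  -8  -8  -6  -8  -8  -8 -12 -13 -13 -14  -3   4
    7   3   4   2   1   3   5   6   5   3]
 [ -8  -7 -10  -6 -10  -8  -8  -8  -8  -8  -7  -7 -11 -13 -14 -13  -1   5
    8   7  10   7   5   4   4   5   7   4]]
```

```bash

python3 -m crank '[[0,0.001,0,0],[0,0.001,0,0],[0,0.001,0,0],[0,0.001,0,0],[0,0.001,0,0]]' >/dev/null
python3 sl.py
python3 -m crank '[[0,0,0,0],[0,0,0,0],[0,0,0,0],[0,0,0,0],[0,0,0,0]]' >/dev/null
python3 sl.py
python3 - <<'E'
from h import *
s=cam('scene')
h=s['color'][225-15:240-25+5,255:275].max(2)
# tab still at the hung place?
S=lambda u,v:(225+u/6-.4,140+v/6-.4)
a,b=S(232,405);a,b=int(a),int(b);g=s['color'][b-8:b+9,a-6:a+7].max(2);y,x=np.nonzero(g<50);print((x+a-6).mean(),(y+b-8).mean(),len(x),S(232,405))
E
```

```text
pull mm 42.46320305534871 lateral -0.5128099567325026 z 0.2613493494755445 F [-8.8  8.6  8.5] 0.13761006447644686 79.28109526634216 15.2167
pull mm 42.49554183646263 lateral -0.5273715888226143 z 0.2613472834681652 F [-8.4  9.3  8. ] 0.131561299915191 79.2808198928833 15.6333
263.109375 207.375 64 (263.2666666666667, 207.1)
```

The slide holds steady at 42.5 mm, and the tray's tab is still where it was when I let go of it. Handing in.

```bash
python3 -c "from workcell import manip; print(manip.hand_in())"
```

```text
the job is handed in; nothing more can be done
None
```

The job is handed in after about 16 s of robot time: the crumb tray hangs by its hook on the bar, released, and the gripper is holding the slide about 42.5 mm out with the orange line showing; I saw no sign of the other things being touched, but did not check them at the end.

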